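# Show a cheese to the rind camera

## Robot

A 7-joint arm with a two-finger parallel gripper is mounted at the origin on the work surface. World frame = base frame: x ahead of the robot, y to its left, z up, the work surface at z = 0. Lengths are in m, angles in degrees, forces in N, time in s.
With the tool pointing down it reaches from about 0.4 to 0.925 m from the base axis. Payload 5.6 kg.
Tool frame: the origin (TCP) lies between the finger pads; the fingertips stand 11 mm ahead of it and the grasp point (between the pads) lies 8 mm behind it; z points along the fingers, y is the line along which they close (so a half turn about z gives the same grasp; the last joint's range is limited). The gripper opens to 85 mm and grips with 20 to 120 N. Pads are 22 mm wide; open, the fingers measure 114 mm over their backs; the gripper's body (76 mm by 85 mm) begins 54 mm behind the grasp point. The pads swing forward as they close: fully open they stand 13 mm farther back than shut.
Start: joints at [-69.729, 26.786, -0.665, 91.828, 0.344, 61.387, -3.226], TCP at [0.251, 0.599, 0.242] pointing down, gripper open.
Joint ranges: [-144.91, 144.91], [-17.63, 115.5], [-89.93, 88.59], [15.96, 139.68], [-74.01, 254.01], [8.47, 105.57], [-167.45, 167.45]. Speed limits (degrees/s): [147.25, 147.25, 180, 180, 180, 180, 180].

## Interface

Orientations are given as [roll, pitch, yaw] about the fixed x, y, z axes, in that order (R = Rz(yaw) Ry(pitch) Rx(roll)).
In Python, from station import bot, open_jaws, gripper_close, viewer, job gives the robot as it stands. Calls block until the motion is done:
- bot.goto(position, orientation): joint-space move of the TCP to a pose.
- bot.line_to(position, vel=0.15, frame=None, threshold=None): straight line of the TCP; frame=None keeps the orientation; vel is the mean speed in m/s. With threshold (N) it stops when the force on the tool has changed by that much, and returns True; else False.
- bot.set_joints(angles): joint-space move.
- open_jaws() and gripper_close(): open the fingers fully, or close them until they stop; the grip force is fixed at half the most.
- bot.sleep(seconds).
- bot.ik(position, orientation): joint angles nearest the present ones, or None.
- bot.read_state(): the state.
- viewer.read_camera(name): name is "side" or "top" or "wrist"; returns a dict with "frame" (420x560x3 uint8, blue, green, red), "fx", "fy", "cx", "cy" (pixels), "dist_coeffs" ([k1, k2, p1, p2, k3] as OpenCV has them; the pictures are not rectified), "eye" and "orientation" of the camera in the world. Camera axes: x right, y down, z forward; pixel columns grow to the right and rows downward; lengths in m; the calibration is good to about 2 mm. A picture is of the moment at which its call begins. There is no depth.
A pose or a line that the arm cannot do raises bot.PlanningError and nothing moves.
- job.finish_job(): hands the job in; it is judged then, once.
The state is a dict: "time": time; "qpos": joint angles; "joint_velocities": joint speeds; "joint_efforts": joint torques, N m; "eef_pos": TCP position; "tcp_rot": TCP orientation; "force": force on the tool from outside, world axes, zero at the start; "wrist_torque": the same for the moment, N m; "finger_gap": finger opening in m; "gripper_force": force on a finger pad.
Only numpy, scipy, OpenCV 4.12 (cv2) and the standard library are available. Lean on these libraries where they do the work, as an engineer would, in place of code of your own. Each camera call takes 0.05 s, during which the arm holds its last target. There are 200 camera calls.

## Task

Take the blue dust cover off the tilted inspection camera by its white handle and set it down flat, handle up, in the middle of the round cork mat. Then pick the orange-rinded cheese off the ageing board and hold it still in the air in front of the camera, its underside facing the window, centred on it and square to it (so the cheese is tilted as the window is), with 10 cm between window and underside. Finish while still holding it there: do not put it down or let go; leave the two pale cheeses and the brush where they are.

Things in the scene. Friction and masses are not known exactly. Their poses are not given: they have to be found in the camera images.
- window (a point): centre of the round window (dark lens in white ring, 76 mm) on the top face of the camera head, a 88 x 88 x 40 mm block on a fixed 130 x 130 x 40 mm aluminium base. z points out of the window, 25 degrees off vertical, leaning to the robot's side; x up the slope, away from the robot; y level; x, y along the block's edges. 101 mm above the table. Place, yaw vary; covered at first.
- cover: loose blue dust cover, 120 g: plate 104 x 104 mm, 10 mm skirt round the head (3 mm play; lifts off along window z), white bar handle on top. Origin: centre of the skirt's lower edge, z to the handle side. Plate z = 10 to 16 mm, handle z = 16 to 50 mm, 60 mm long along x, 14 mm thick along y. At first on the head, axes parallel to the window's.
- cover_handle (a point): grip point in the cover's bar handle, on the cover's z axis 40 mm above its origin (24 mm above the plate); axes as the cover's
- mat: round cork mat fixed on the table, 170 mm across, 4 mm thick; origin at the centre of its underside, on the table
- board: wooden ageing board fixed on the table, 300 mm along its x, 120 mm along its y, top 22 mm above its origin (centre of underside, on the table). The three cheeses stand on it in a row along its x, about 95 mm apart, near its middle line. Board on one side of the camera unit, mat on the other; sides vary.
- orange_cheese: the orange-rinded cheese, an upright rigid disc 60 mm across and 36 mm high, about 110 g; origin at the centre of its underside, z is its axis, towards its top. Which of the three places it has varies.
- pale_cheese_a: pale cheese of the same size, origin at the centre of its underside; leave alone
- pale_cheese_b: other pale cheese, same size and origin; leave alone
- brush: wooden rind brush lying bristles down on the table between robot and camera, 100 mm along its x, 42 mm wide, 34 mm high; origin at the centre of its underside; leave alone
Mind the look-alikes: they are no part of the job. Of the things that look like the orange_cheese, the larger one is meant. Of the things that look like the cover, the smaller one is meant.

How it is judged:
By the outcome, as a careful person would: the job done as asked, in the order asked, and still so for the second after the job is handed in, while the arm keeps its last pose, push and grip.
It also fails if it takes over 69 s, if anything falls off the work surface, if the arm or the gripper's body presses on something with over 40 N, if the wrist force passes 120 N, or if a joint passes its speed limit or range.

## Working session

There is one attempt and no reset: what is moved stays moved. The work goes in short steps, each a Python script; the robot and the scene stay as the last script left them, time stands still between calls to the robot, and variables do not carry over. Pictures are saved under pics/ and viewed, at most 10 in all, crops included, and the job is handed in when it is done.

```bash
ls; mkdir -p pics; python3 - <<'E'
from station import bot,viewer
import cv2,numpy as np
for n in ("side","top"):
    r=viewer.read_camera(n); cv2.imwrite(f"pics/{n}0.png",r["frame"]); print(n,{k:(np.round(v,4).tolist() if k!="frame" else 0) for k,v in r.items()})
print(bot.read_state())
E
```

```text
pics
side {'frame': 0, 'fx': 459.9325, 'fy': 459.9325, 'cx': 283.9076, 'cy': 201.7084, 'dist_coeffs': [-0.1003, 0.0, 0.0, 0.0, 0.0], 'eye': [0.4349, -0.9952, 0.6545], 'orientation': [-120.8309, 0.7587, -9.3048]}
top {'frame': 0, 'fx': 445.566, 'fy': 445.566, 'cx': 276.6052, 'cy': 202.3273, 'dist_coeffs': [-0.0364, 0.0, 0.0, 0.0, 0.0], 'eye': [0.3432, -0.0372, 1.2802], 'orientation': [-166.9123, 0.2789, -94.7719]}
{'time': 0.1, 'qpos': array([-69.72857589,  26.83148884,  -0.66429175,  91.87589557,
         0.3433949 ,  61.38758605,  -3.22696804]), 'joint_velocities': array([-0.03060578, -0.03931636,  0.01613478, -0.06190146,  0.06424376,
        0.03870904, -0.03418562]), 'joint_efforts': array([ 1.14522063e-03, -5.33528137e+01,  2.16511928e-02, -2.51964068e+01,
        1.14812524e-02,  4.29204389e-03,  1.35561987e-05]), 'eef_pos': array([0.25107991, 0.59901587, 0.2414257 ]), 'tcp_rot': array([-1.79907234e+02,  6.58922203e-03,  1.57259326e+02]), 'force': array([1.02046791, 0.04379332, 0.35504452]), 'wrist_torque': array([-0.03710033,  0.03757411, -0.0027539 ]), 'gripper_force': 0.0, 'finger_gap': 0.08551776545935524}
```

View pics/top0.png

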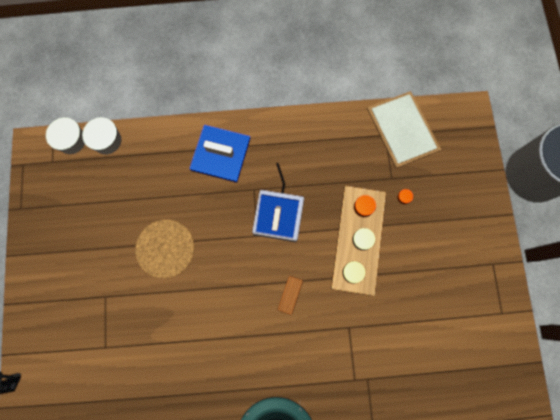

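View pics/side0.png

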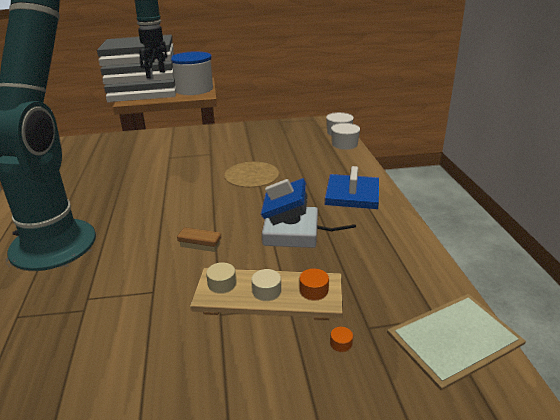

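Candidates in the top view:
- **Orange:** on-board disc at (366,206), larger; loose disc at (406,197), smaller.
- **Blue:** on the camera head at (278,215), smaller; on the table at (220,153), larger.

I choose the on-board orange disc and the blue cover on the camera head. The mat is at (165,248), the pale cheeses are at (364,239) and (355,272), and the brush is at (290,295).

```bash
cat > h.py <<'E'
import numpy as np,cv2
from scipy.spatial.transform import Rotation as R
from station import bot,open_jaws,gripper_close,viewer,job
def E(rpy): return R.from_euler('xyz',rpy,degrees=True).as_matrix()
def rpy(M): return R.from_matrix(M).as_euler('xyz',degrees=True)
def ray(c,uv):
    K=np.array([[c['fx'],0,c['cx']],[0,c['fy'],c['cy']],[0,0,1.]])
    p=cv2.undistortPoints(np.array(uv,float).reshape(-1,1,2),K,np.array(c['dist_coeffs'],float))[:,0]
    return np.c_[p,np.ones(len(p))]@E(c['orientation']).T
def onplane(c,uv,p0,n=(0,0,1)):
    d=ray(c,uv);n=np.array(n,float);e=np.array(c['eye'])
    return e+d*(((np.array(p0)-e)@n)/(d@n))[:,None]
def tri(c1,u1,c2,u2):
    A=[];b=[]
    for c,u in((c1,u1),(c2,u2)):
        d=ray(c,[u])[0];d/=np.linalg.norm(d);P=np.eye(3)-np.outer(d,d);A.append(P);b.append(P@np.array(c['eye']))
    x,r,_,_=np.linalg.lstsq(np.vstack(A),np.hstack(b),rcond=None);return x,np.sqrt(r)
def comps(m,amin=30):
    n,l,s,ce=cv2.connectedComponentsWithStats(m.astype(np.uint8));
    return [(ce[i],s[i],l==i) for i in range(1,n) if s[i][4]>=amin]
def hsv(c): return cv2.cvtColor(c['frame'],cv2.COLOR_BGR2HSV)
def blue(h): return cv2.inRange(h,(105,120,60),(130,255,255))>0
def orange(h): return cv2.inRange(h,(4,215,120),(14,255,255))>0
E
python3 - <<'E'
from h import *
t=viewer.read_camera("top");s=viewer.read_camera("side")
for n,c in(("top",t),("side",s)):
    h=hsv(c)
    for nm,f in(("blue",blue),("orange",orange)):
        for ce,st,m in comps(f(h)):
            pl={'blue':.106,'orange':.058}[nm]
            print(n,nm,ce.round(1),st[:5],onplane(c,[ce],[0,0,pl])[0].round(3))
            if nm=='blue': print(cv2.minAreaRect(np.argwhere(m)[:,::-1].astype(np.float32)))
h=hsv(t);print('mat',h[248,165],'pale',h[239,364],'board',h[230,345], 'wood',h[330,200],'handle',h[215,277])
a=t['frame'][140:300,110:420];cv2.imwrite('pics/c1.png',cv2.resize(a,None,fx=2.5,fy=2.5,interpolation=cv2.INTER_CUBIC))
E
```

```text
top blue [220.1 153.9] [ 190  125   60   57 1971] [0.767 0.091 0.106]
((219.52700805664062, 152.77386474609375), (49.857723236083984, 47.474342346191406), 14.931418418884277)
top blue [277.  215.2] [ 256  195   43   42 1237] [ 0.58  -0.052  0.106]
((276.8017272949219, 215.62930297851562), (37.83362579345703, 37.292236328125), 9.162347793579102)
top orange [405.2 196. ] [398 189  15  15 157] [ 0.615 -0.419  0.058]
top orange [364.7 205.5] [355 196  20  20 311] [ 0.597 -0.301  0.058]
side blue [190.   57.4] [171  52  40  12 373] [0.336 1.425 0.106]
((190.5, 57.5), (11.0, 39.0), 90.0)
side blue [352.5 191.9] [ 325  174   54   35 1468] [ 0.746 -0.072  0.106]
((352.2551574707031, 190.93792724609375), (53.3151969909668, 31.225101470947266), 4.763641834259033)
side blue [284.7 200.3] [261 178  45  41 844] [ 0.579 -0.081  0.106]
((283.10345458984375, 198.75863647460938), (24.511783599853516, 52.366085052490234), 68.19859313964844)
side orange [313.8 277.6] [300 269  29  19 424] [ 0.6   -0.309  0.058]
side orange [341.3 334.6] [331 327  22  16 283] [ 0.614 -0.464  0.058]
mat [ 17 141 186] pale [ 32  38 238] board [ 18 121 207] wood [ 16 147 149] handle [ 25  25 236]
```

View pics/c1.png

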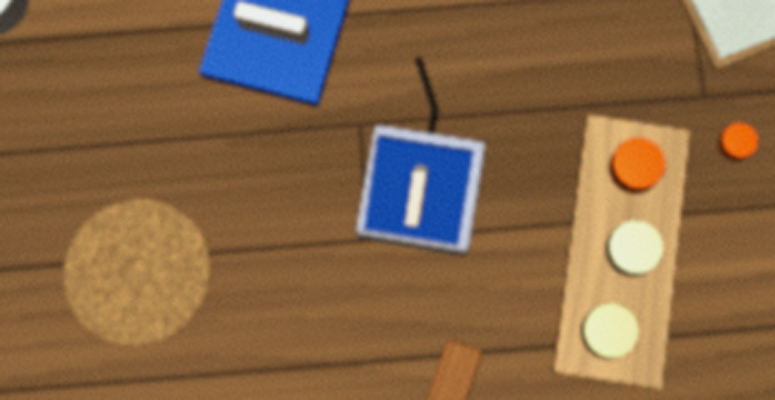

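The crop shows the blue cover on the white-edged head at c1 (420,190), with its handle along the slope. The orange disc on the board is at (638,163), and the smaller loose one is at (739,140). The choice is confirmed.

```bash
cat >> h.py <<'E'
def frame_w(psi):
    return R.from_euler('z',psi,degrees=True).as_matrix()@R.from_euler('y',-25,degrees=True).as_matrix()
def tool_of(W,flip=False): # tool z=-W z, tool y=-+W y
    return W@np.diag([1,-1,-1.]) if not flip else W@np.diag([-1,1,-1.])
def square(c,mask,p0,psi):
    """plate centre and yaw from mask's min-area box in plane of plate"""
    for _ in range(4):
        W=frame_w(psi); cnt=max(cv2.findContours(mask.astype(np.uint8),cv2.RETR_EXTERNAL,cv2.CHAIN_APPROX_NONE)[0],key=cv2.contourArea)[:,0]
        P=(onplane(c,cnt,p0,W[:,2])-p0)@W
        (cx,cy),sz,a=cv2.minAreaRect((P[:,:2]*1000).astype(np.float32)); a=(a+45)%90-45
        ce=p0+W@np.array([cx,cy,0])/1000
        psi+=a/np.cos(np.radians(25)) if abs(a)>.1 else 0
        # slide along the ray to the known height
        e=np.array(c['eye']); d=ce-e; p0=e+d*((.1064-e[2])/d[2])
    return p0,psi,sz
E
python3 - <<'E'
from h import *
t=viewer.read_camera("top");h=hsv(t)
m=[x for x in comps(blue(h)) if abs(x[0][0]-277)<8][0][2]
p,psi,sz=square(t,m,np.array([.58,-.052,.1064]),-10.);print(p.round(4),psi,sz)
mb=cv2.inRange(h,(8,60,165),(25,200,255)); mb[:, :120]=0;mb[:,210:]=0
mb=cv2.morphologyEx(mb,cv2.MORPH_CLOSE,np.ones((5,5)))
mb=cv2.morphologyEx(mb,cv2.MORPH_OPEN,np.ones((9,9)))
cnt=max(cv2.findContours(mb,cv2.RETR_EXTERNAL,cv2.CHAIN_APPROX_NONE)[0],key=cv2.contourArea)
P=onplane(t,cnt[:,0],[0,0,.004]);c,r=cv2.minEnclosingCircle((P[:,:2]*1000).astype(np.float32));print('mat',c,r,cv2.fitEllipse((P[:,:2]*1000).astype(np.float32)))
W=frame_w(psi)
for fl in(0,1):
    T=tool_of(W,fl);q=p+W[:,2]*.22-W[:,0]*.03;print(fl,q,rpy(T),bot.ik(q,rpy(T)), bot.ik(p+W[:,2]*.016,rpy(T)))
E
```

```text
[ 0.5786 -0.0517  0.1064] -14.247351772616735 (101.08328247070312, 102.99752044677734)
mat (532.326171875, 278.48773193359375) 83.86422729492188 ((531.8385620117188, 278.6697082519531), (161.04627990722656, 162.53343200683594), 171.38389587402344)
0 [ 0.46210145 -0.02212107  0.29310917] [180.         -25.         -14.24735177] [ -19.02624458   -7.51749068   10.86265112  130.0799347    18.55744043
   35.32943878 -125.32662087] [  -6.57284844   21.30051693    5.45621303  125.90248517   28.65120945
    9.99684776 -133.42117038]
1 [ 0.46210145 -0.02212107  0.29310917] [180.          25.         165.75264823] [-43.98384593 -10.81390529  33.37372838 131.20982306  26.67121468
  37.51784907  47.44860965] [-14.42085882  21.55726422  14.67245892 126.3879497    9.28911549
   8.70580488  64.99148568]
```

```bash
python3 - <<'E'
from h import *
p=np.array([.5786,-.0517,.1064]);W=frame_w(-14.25);T=tool_of(W)
bot.goto([.43,.1,.32],rpy(T)); bot.goto(p+W[:,2]*.2-W[:,0]*.0,rpy(T))
s=bot.read_state();print(s['time'],s['qpos'].round(1),s['eef_pos'])
c=viewer.read_camera('wrist');cv2.imwrite('pics/w1.png',c['frame']);print(c['eye'],c['orientation'],c['fx'],c['cx'],c['cy'],c['dist_coeffs'])
for d in(.016,.1,.2):print(bot.ik(p+W[:,2]*d,rpy(T)))
E
```

```text
3.1 [ -36.9   -4.6   30.7  127.9   19.4   33.9 -124.1] [ 0.49676837 -0.03056761  0.2874725 ]
[ 0.50982156 -0.03356126  0.43912881] [-1.72509435e+02 -1.14070076e-01 -1.04236801e+02] 323.2445142670168 281.1959905075784 214.9642729583879 [-0.04248037  0.          0.          0.          0.        ]
[ -16.57506514   21.71980969   17.22642162  126.51369803    2.95890749
    8.54406097 -108.9345522 ]
[ -31.83605915   10.41887925   31.75873101  128.76171717    3.81647443
   18.26220907 -109.29005872]
[ -36.84648093   -4.63199898   30.69531241  127.88462966   19.39807155
   33.87530108 -124.03773723]
```

View pics/w1.png

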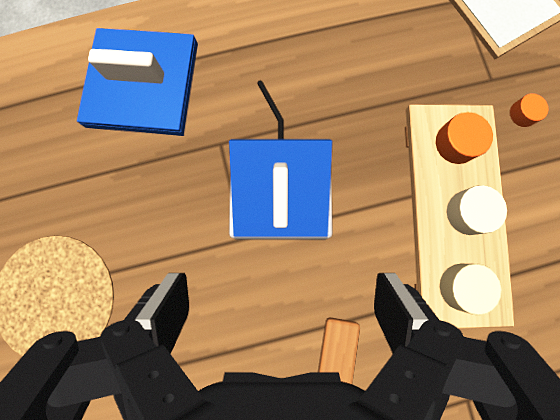

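The wrist view shows the cover plate nearly square at columns 229–332, rows 140–237. The handle top is at (280,195), the orange cheese top at (467,133), and the mat is partly visible at (55,300).

```bash
python3 - <<'E'
from h import *
c=viewer.read_camera('wrist');h=hsv(c);t=viewer.read_camera('top')
b=[x for x in comps(blue(h)) if abs(x[0][0]-280)<15 and abs(x[0][1]-190)<20][0][2]
p,psi,sz=square(c,b,np.array([.5786,-.0517,.1064]),-14.25);print('plate',p.round(4),psi,sz)
w=(h[:,:,1]<40)&(h[:,:,2]>215)
for ce,st,m in comps(w,100):
    if abs(ce[0]-280)<15 and abs(ce[1]-195)<20:
        W=frame_w(psi);top=p+W[:,2]*.034
        P=(onplane(c,np.argwhere(m)[:,::-1],top,W[:,2])-top)@W*1000
        print('handle top rel to plate centre, mm',cv2.minAreaRect(P[:,:2].astype(np.float32)),P.min(0),P.max(0))
for ce,st,m in comps(orange(h)|(cv2.inRange(h,(4,150,120),(16,255,255))>0)&(h[:,:,2]>215),150): print('or',ce,st)
print(h[133,470],h[158,460],h[220,425],h[120,450])
for x in comps(orange(hsv(t))): 
  if x[1][4]>200: cnt=np.argwhere(x[2])[:,::-1].astype(np.float32);P=onplane(t,cnt,[0,0,.058]);print('cheese top',cv2.minEnclosingCircle((P[:,:2]*1000).astype(np.float32)),P.mean(0))
E
```

```text
plate [ 0.5781 -0.0507  0.1064] -14.25 (104.15579986572266, 103.48661041259766)
handle top rel to plate centre, mm ((1.3280601501464844, 0.8265819549560547), (59.555328369140625, 12.660439491271973), 0.12321668863296509) [-2.84589847e+01 -5.56322078e+00 -8.42115410e-14] [3.11047056e+01 7.09718916e+00 7.45581864e-14]
or [533.61111111 107.15740741] [512  94  38  28 648]
or [469.54939024 134.24573171] [ 439  113   55   44 1640]
or [340.89842382 350.09281961] [321 320  39  64 571]
[ 15 196 255] [  7 213  98] [ 23  84 251] [ 14 162 219]
cheese top ((596.8441162109375, -301.2344665527344), 28.730693817138672) [ 0.59694413 -0.30159911  0.058     ]
```

```bash
python3 - <<'E'
from h import *
p=np.array([.5781,-.0507,.1064]);W=frame_w(-14.25);p=p+W@[.0005,.0004,0]
for a in(-10,0,8,14):
    T=tool_of(W)@R.from_euler('y',a,degrees=True).as_matrix()
    g=p+W[:,2]*.026
    tcp=g+T[:,2]*.008
    print(a,rpy(T).round(1),[bot.ik(tcp+W[:,2]*d,rpy(T)).round(1).tolist() if bot.ik(tcp+W[:,2]*d,rpy(T)) is not None else None for d in(0,.1)])
E
```

```text
-10 [180.  -15.  -14.3] [[-23.5, 24.4, 28.0, 120.5, -19.2, 24.1, -86.8], [-36.3, 11.7, 39.0, 122.5, -7.2, 33.9, -97.6]]
0 [180.  -25.  -14.3] [[-17.6, 21.5, 18.2, 126.6, 1.4, 8.8, -107.6], [-34.4, 7.7, 33.4, 128.9, 7.4, 20.8, -112.7]]
8 [180.  -33.  -14.2] [[-46.9, 29.6, 52.9, 133.0, 249.1, 14.0, -1.3], [-37.8, 6.1, 34.7, 134.1, 34.8, 11.3, -140.8]]
14 [180.  -39.  -14.3] [[-37.6, 25.8, 39.0, 135.9, 191.5, 14.1, 56.8], [-30.0, 5.8, 24.7, 137.4, 88.0, 10.3, 165.1]]
```

```bash
python3 - <<'E'
from h import *
p=np.array([.5781,-.0507,.1064]);W=frame_w(-14.25);p=p+W@[.0005,.0004,0]
T=tool_of(W)@R.from_euler('y',-10,degrees=True).as_matrix()
tcp=p+W[:,2]*.026+T[:,2]*.008
bot.goto(tcp+W[:,2]*.1,rpy(T))
print(bot.line_to(tcp,vel=.08,threshold=8))
s=bot.read_state();print(s['time'],np.linalg.norm(s['eef_pos']-tcp),s['force'])
gripper_close();s=bot.read_state();print(s['finger_gap'],s['gripper_force'],s['force'])
f0=s['force'];bot.line_to(tcp+W[:,2]*.03,vel=.05);s=bot.read_state();print(s['force'],s['finger_gap'],s['qpos'].round(1))
bot.line_to(tcp+W[:,2]*.12,vel=.12);s=bot.read_state();print(s['time'],s['force'],s['finger_gap'])
c=viewer.read_camera('wrist');cv2.imwrite('pics/w2.png',c['frame'])
E
```

```text
False
5.1667 0.0004956457468296982 [0.00162775 0.55040898 0.09995854]
0.013351299586316697 59.10323202610016 [-3.50903987  0.58712351  3.95317058]
[ 0.23850768 -0.06924519 -1.58588235] 0.012771136751018675 [-28.4  21.   33.  121.5 -17.7  27.  -88.1]
7.475 [ 0.30807212  1.08369257 -0.87425631] 0.012737884763320098
```

View pics/w2.png

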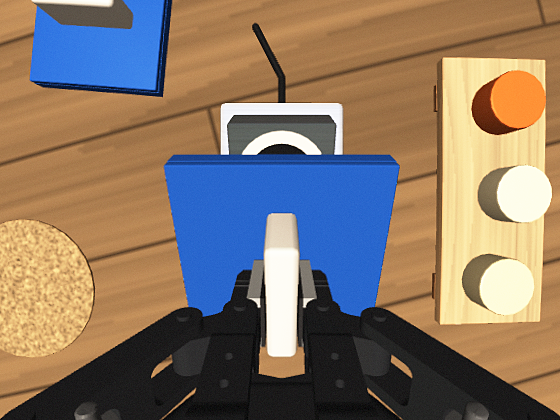

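The wrist view shows the cover in the jaws, with its far edge at row 160 and columns 165–398. The window is partly uncovered behind it at (283,145), and the mat is at (25,290).

```bash
cat > place.py <<'E'
from h import *
def proj(c,P):
    M=E(c['orientation']);K=np.array([[c['fx'],0,c['cx']],[0,c['fy'],c['cy']],[0,0,1.]])
    return cv2.projectPoints((np.atleast_2d(P)-c['eye'])@M,np.zeros(3),np.zeros(3),K,np.array(c['dist_coeffs'],float))[0][:,0]
c=viewer.read_camera('wrist');s=bot.read_state()
Tn=E(s['tcp_rot']);B=Tn@R.from_euler('y',10,degrees=True).as_matrix()@np.diag([1,-1,-1.])  # cover axes
o=s['eef_pos']-Tn[:,2]*.008-B[:,2]*.042
print('pred far corners',proj(c,[o+B@[.052,y,.016] for y in(.052,-.052)]).round(1).tolist(),'handle top ends',proj(c,[o+B@[x,0,.05] for x in(.03,-.03)]).round(1).tolist())
b=max(comps(blue(hsv(c))),key=lambda x:x[1][4])[2];r=np.where(b.any(1))[0];print('blue rows',r.min(),[np.where(b[k])[0][[0,-1]].tolist() for k in range(152,176,4)])
for phi in(-14,5,27,45):
    L=R.from_euler('z',phi,degrees=True).as_matrix();T=L@np.diag([1,-1,-1.])@R.from_euler('y',-10,degrees=True).as_matrix()
    tcp=np.array([.532,.2785,.046])+T[:,2]*.008
    print(phi,[None if (q:=bot.ik(tcp+[0,0,d],rpy(T))) is None else q.round(0).tolist() for d in(0,.16)])
E
python3 place.py
```

```text
pred far corners [[162.3, 162.8], [400.6, 162.9]] handle top ends [[281.7, 248.5], [281.5, 357.5]]Traceback (most recent call last):
  File "place.py", line 9, in <module>
    b=max(comps(blue(hsv(c))),key=lambda x:x[1][4])[2];r=np.where(b.any(1))[0];print('blue rows',r.min(),[np.where(b[k])[0][[0,-1]].tolist() for k in range(152,176,4)])
                                                                                                          ~~~~~~~~~~~~~~~~~^^^^^^^^
IndexError: index 0 is out of bounds for axis 0 with size 0
```

```bash
sed -i '/^b=max/d' place.py; python3 place.py
```

```text
pred far corners [[162.1, 162.8], [400.6, 162.9]] handle top ends [[281.5, 248.5], [281.3, 357.6]]
-14 [[-45.0, 43.0, 25.0, 101.0, -30.0, 51.0, -108.0], [-48.0, 30.0, 28.0, 97.0, -22.0, 65.0, -115.0]]
5 [[-46.0, 43.0, 25.0, 100.0, -26.0, 52.0, -93.0], [-48.0, 31.0, 26.0, 96.0, -18.0, 67.0, -100.0]]
27 [[-48.0, 43.0, 24.0, 99.0, -21.0, 52.0, -76.0], [-47.0, 31.0, 24.0, 95.0, -13.0, 67.0, -83.0]]
45 [[-48.0, 43.0, 23.0, 100.0, -17.0, 51.0, -63.0], [-47.0, 30.0, 21.0, 96.0, -8.0, 66.0, -69.0]]
```

```bash
python3 - <<'E'
from h import *
L=R.from_euler('z',5,degrees=True).as_matrix();T=L@np.diag([1,-1,-1.])@R.from_euler('y',-10,degrees=True).as_matrix()
tcp=np.array([.532,.2785,.046])+T[:,2]*.008
bot.goto(tcp+[0,0,.15],rpy(T)); bot.line_to(tcp+[0,0,.02],vel=.12);bot.sleep(.2)
print(bot.line_to(tcp+[0,0,-.003],vel=.03,threshold=5)); s=bot.read_state();print(s['eef_pos']-tcp,s['force'],s['wrist_torque'])
open_jaws();print(bot.read_state()['time'])
bot.line_to(bot.read_state()['eef_pos']-T[:,2]*.06,vel=.15);bot.line_to(tcp+[-.02,0,.15],vel=.2)
W=frame_w(-14.25);p=np.array([.5781,-.0507,.1064])
bot.goto(p+W[:,2]*.2-W[:,0]*.03,rpy(tool_of(W)))
for n in('wrist','top'):
    c=viewer.read_camera(n);cv2.imwrite(f'pics/{n}3.png',c['frame'])
a=cv2.resize(c['frame'][100:320,90:430],(400,259));print(bot.read_state()['time'],bot.read_state()['qpos'].round(1))
b=cv2.imread('pics/wrist3.png');cv2.imwrite('pics/m3.png',np.vstack([cv2.resize(b,(400,300)),a]))
E
```

```text
True
[-2.51420872e-04 -7.53331395e-05  7.03520793e-05] [-0.46092833  0.31059163  4.73621876] [ 0.07149439 -0.13333654  0.0373862 ]
11.6
14.0917 [ -39.4   -7.1   30.7  131.6   24.    33.4 -130. ]
```

View pics/m3.png

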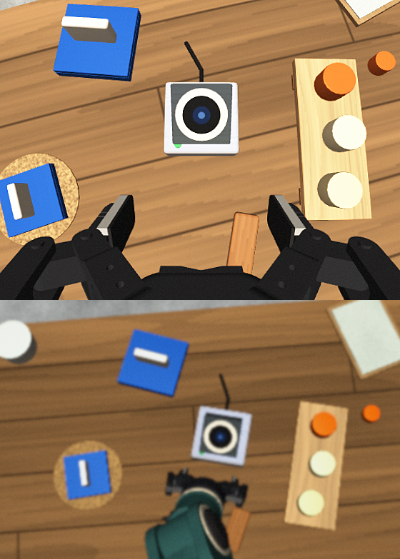

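The wrist picture (400 px wide) shows the open window at (201,115), the orange cheese top at (337,80), and the cover lying on the mat. The top crop shows that cover flat on the mat at (87,475), handle up.

```bash
python3 - <<'E'
from h import *
c=viewer.read_camera('wrist');t=viewer.read_camera('top');s=viewer.read_camera('side');h=hsv(c)
W=frame_w(-14.25);p0=np.array([.5786,-.0517,.1064])-W[:,2]*.006
w=((h[:,:,1]<50)&(h[:,:,2]>170))
for ce,st,m in comps(w,300):
    if abs(ce[0]-281)<25 and abs(ce[1]-161)<25:
        cnt=max(cv2.findContours(m.astype(np.uint8),cv2.RETR_EXTERNAL,cv2.CHAIN_APPROX_NONE)[0],key=cv2.contourArea)[:,0]
        P=(onplane(c,cnt,p0,W[:,2])-p0)@W;el=cv2.fitEllipse((P[:,:2]*1000).astype(np.float32));print(st,el,'window',(p0+W@np.r_[np.array(el[0])/1000,0]).round(4))
# head edges: dark grey face
g=(h[:,:,1]<60)&(h[:,:,2]>40)&(h[:,:,2]<150);g[:, :200]=0;g[:,360:]=0;g[240:]=0
m=max(comps(g,300),key=lambda x:x[1][4]);P=(onplane(c,np.argwhere(m[2])[:,::-1],p0,W[:,2])-p0)@W*1000;print('head',m[1],cv2.minAreaRect(P[:,:2].astype(np.float32)))
top=cv2.inRange(h,(5,120,200),(17,255,255))
for ce,st,m in comps(top,800):
    if ce[0]>400:
        P=onplane(c,np.argwhere(m)[:,::-1],[0,0,.058])*1000;print('cheese w',st,cv2.minEnclosingCircle(P[:,:2].astype(np.float32)),P.mean(0))
b=cv2.inRange(h,(17,50,200),(30,150,255));b[:, :400]=0;m=max(comps(b,500),key=lambda x:x[1][4]);P=onplane(c,np.argwhere(m[2])[:,::-1],[0,0,.022])*1000;print('board',m[1],cv2.minAreaRect(P[:,:2].astype(np.float32)))
for x in comps(blue(hsv(t))):
    if x[0][0]<200: P=onplane(t,np.argwhere(x[2])[:,::-1],[0,0,.020])*1000;print('cover',cv2.minAreaRect(P[:,:2].astype(np.float32)))
hs=hsv(s)
for ce,st,m in comps(orange(hs)): print('side or',ce,st)
E
```

```text
[ 229  115  106  100 3192] ((-8.76053524017334, 0.9229152202606201), (121.80484771728516, 126.48851013183594), 179.8324737548828) window [ 0.5736 -0.0495  0.0973]
[ 245  123   74   75 2058] ((-1.3220926523208618, 0.9804584980010986), (76.10602569580078, 76.20156860351562), 4.953849792480469) window [ 0.5801 -0.0511  0.1004]
head [ 239  117   86   85 2673] ((-0.9260520935058594, 1.0690727233886719), (87.31875610351562, 87.26370239257812), 0.14262031018733978)
cheese w [ 452   88   46   44 1587] ((599.89013671875, -301.8987731933594), 29.604055404663086) [ 599.71253738 -301.74103979   58.        ]
board [  413    82   107   226 12653] ((509.0938720703125, -281.8716735839844), (124.73285675048828, 299.3019714355469), 76.2264404296875)
cover ((529.5724487304688, 275.79974365234375), (102.34959411621094, 102.8613052368164), 4.859904766082764)
side or [313.77464789 277.66901408] [300 269  29  19 426]
side or [341.36842105 334.56140351] [331 327  22  16 285]
```

```bash
python3 - <<'E'
from h import *
T=R.from_euler('z',-13.8,degrees=True).as_matrix()@np.diag([1,-1,-1.]);o=rpy(T)
g=np.array([.5985,-.3017,.032])
bot.goto([.55,-.25,.28],o);bot.goto(g+[0,0,.10],o)
print(bot.line_to(g,vel=.07,threshold=6));s=bot.read_state();print(s['time'],s['eef_pos'],s['force'],s['qpos'].round(1))
gripper_close();s=bot.read_state();print('closed',s['eef_pos'],s['finger_gap'],s['gripper_force'],s['force'])
off=s['eef_pos'][2]-.022
bot.line_to(g+[0,0,.05],vel=.06);bot.line_to(g+[0,0,.24],vel=.2)
s=bot.read_state();print(s['time'],s['finger_gap'],s['gripper_force'],s['force'])
W=frame_w(-14.25);win=np.array([.5800,-.0511,.101]);Th=tool_of(W);tgt=win+W[:,2]*(.1+off);print(off,tgt)
bot.goto(tgt+W[:,2]*.06,rpy(Th));bot.line_to(tgt,vel=.08);bot.sleep(.5)
s=bot.read_state();print(s['time'],s['eef_pos']-tgt,s['tcp_rot'],rpy(Th),s['qpos'].round(1),s['finger_gap'])
for n in('wrist','side'):
    c=viewer.read_camera(n);cv2.imwrite(f'pics/{n}4.png',c['frame'])
a=cv2.resize(cv2.imread('pics/side4.png')[90:330,190:400],None,fx=2.4,fy=2.4);b=cv2.resize(cv2.imread('pics/wrist4.png'),(280,210));z=np.zeros((576,280,3),np.uint8);z[:210]=b;cv2.imwrite('pics/m4.png',np.hstack([a,z]))
E
```

```text
False
17.7917 [ 0.59876008 -0.30185414  0.03246766] [ 0.30180882 -0.37011493  0.22499618] [-11.1  56.3  54.3  97.8 -54.4  56.1 -39.4]
closed [ 0.59886882 -0.30203667  0.03278672] 0.05873571042952629 64.67866826802492 [0.14505402 0.24893079 4.83140289]
20.2417 0.058585235571202314 64.30364906787872 [ 0.06595362 -0.2765356  -2.57511974]
0.010786721881349964 [ 0.53462013 -0.03957498  0.20140687]
22.8 [2.22017818e-05 7.16748067e-05 1.29485753e-04] [-179.98558239  -25.01236755  -14.24931911] [180.   -25.   -14.25] [ -35.9    9.8   35.9  129.1    2.8   18.8 -108.4] 0.05860681387431281
```

View pics/m4.png

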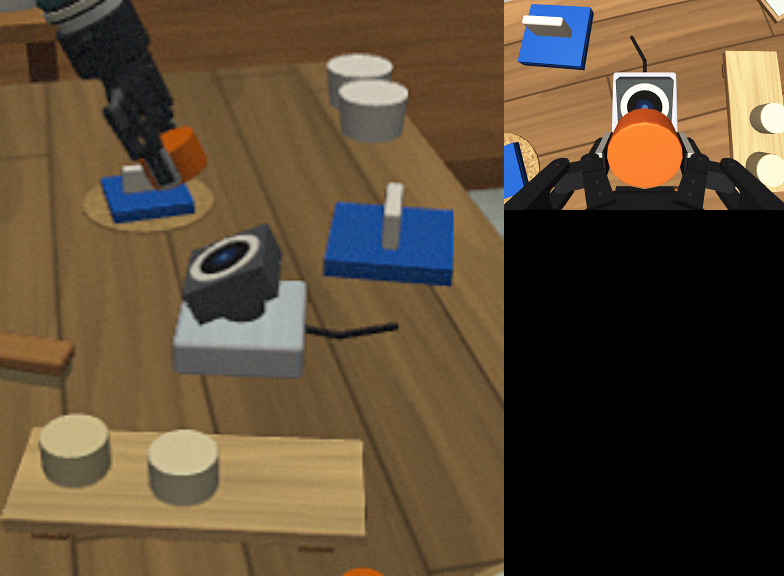

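The side crop shows the cheese held above the uncovered window, with the pale cheeses and brush still in place and the cover flat on the mat. The wrist inset has the cheese top at (645,150). Next I check the cheese's pose in the grip.

```bash
python3 - <<'E'
from h import *
c=viewer.read_camera('wrist');s=viewer.read_camera('side');st=bot.read_state();T=E(st['tcp_rot']);e=st['eef_pos']
h=hsv(c);print(h[310,280],h[230,280])
top=cv2.inRange(h,(5,120,200),(17,255,255));m=max(comps(top,800),key=lambda x:x[1][4] if 200<x[0][0]<360 else 0)
for d in(.0252,):
    p0=e-T[:,2]*d;cnt=max(cv2.findContours(cv2.morphologyEx(m[2].astype(np.uint8),cv2.MORPH_OPEN,np.ones((5,5))),cv2.RETR_EXTERNAL,cv2.CHAIN_APPROX_NONE)[0],key=cv2.contourArea)[:,0]
    P=((onplane(c,cnt,p0,T[:,2])-p0)@T*1000)[:,:2].astype(np.float32);print(m[1],'circle',cv2.minEnclosingCircle(P),'ell',cv2.fitEllipse(P))
    print('extent',P.min(0),P.max(0))
o=[x for x in comps(orange(h)|(cv2.inRange(h,(3,120,60),(17,255,255))>0),800) if 200<x[0][0]<360][0];print('whole',o[1])
def proj(c,P):
    M=E(c['orientation']);K=np.array([[c['fx'],0,c['cx']],[0,c['fy'],c['cy']],[0,0,1.]])
    return cv2.projectPoints((np.atleast_2d(P)-c['eye'])@M,np.zeros(3),np.zeros(3),K,np.array(c['dist_coeffs'],float))[0][:,0]
a=np.linspace(0,2*np.pi,200);W=T@np.diag([1,-1,-1.])
for n,cc in(('wrist',c),('side',s)):
  for z in(0,.036):
    q=proj(cc,[e+W@[.03*np.cos(t),.03*np.sin(t),z-.0108] for t in a]);print(n,z,'pred',q.min(0).round(1),q.max(0).round(1))
hs=hsv(s);print([(x[0],x[1]) for x in comps(cv2.inRange(hs,(3,180,60),(14,255,255))>0,60) if x[0][1]<260])
E
```

```text
[ 12 204 252] [ 10 220 194]
[  206   231   151   145 15829] circle ((3.1131763458251953, -0.5496382713317871), 30.30074119567871) ell ((2.764803409576416, -0.19225642085075378), (57.416683197021484, 59.14069366455078), 74.7833023071289)
extent [-26.543335 -29.087889] [32.511497 28.861868]
whole [     0      0    560    364 109789]
wrist 0 pred [220.3 217.5] [342.1 326.8]
wrist 0.036 pred [203.8 248.5] [358.8 380.5]
side 0 pred [252.7 154. ] [275.9 168.7]
side 0.036 pred [245.4 141. ] [268.9 155.5]
[(array([266.60820896, 152.60074627]), array([257, 143,  19,  23, 268], dtype=int32))]
```

```bash
python3 - <<'E'
from h import *
c=viewer.read_camera('wrist');h=hsv(c)
print([(r,h[r,281].tolist()) for r in list(range(196,262,3))]);print([(r,h[r,281].tolist()) for r in range(366,388,2)])
E
```

```text
[(196, [0, 26, 30]), (199, [107, 149, 60]), (202, [111, 156, 80]), (205, [110, 160, 78]), (208, [112, 153, 65]), (211, [108, 140, 190]), (214, [107, 145, 193]), (217, [10, 242, 199]), (220, [10, 215, 192]), (223, [9, 218, 191]), (226, [9, 217, 195]), (229, [10, 219, 193]), (232, [10, 226, 193]), (235, [9, 221, 196]), (238, [9, 211, 198]), (241, [10, 221, 197]), (244, [9, 219, 232]), (247, [17, 179, 253]), (250, [14, 197, 252]), (253, [12, 202, 252]), (256, [13, 206, 252]), (259, [13, 203, 252])]
[(366, [12, 207, 250]), (368, [12, 209, 250]), (370, [12, 205, 251]), (372, [12, 205, 251]), (374, [10, 216, 243]), (376, [16, 132, 189]), (378, [15, 27, 38]), (380, [90, 15, 35]), (382, [165, 21, 24]), (384, [90, 22, 23]), (386, [15, 17, 30])]
```

The observed edges sit 2–4 px from prediction, so the cheese is about 1.2 mm up-slope in the grip and square within about 1°. I shift by that amount and hand in.

```bash
python3 - <<'E'
from h import *
W=frame_w(-14.25);tgt=np.array([.5800,-.0511,.101])+W[:,2]*.1108-W[:,0]*.0012
bot.line_to(tgt,vel=.02);bot.sleep(1)
s=bot.read_state();print(s['time'],s['eef_pos']-tgt,s['tcp_rot'],s['finger_gap'],s['gripper_force'])
print(job.finish_job())
E
```

```text
24.3 [ 6.70746613e-06 -1.05721357e-05  8.53283210e-07] [-179.99927555  -25.00039636  -14.25294009] 0.05879261712374414 64.38497805967927
the job is handed in; nothing more can be done
None
```

The job is handed in at 24.3 s on the robot's clock: the cover lies flat, handle up, about 4 mm from the mat's measured centre, and the arm is holding the orange cheese centred on the window, square to it to within about 1° with 10 cm between them; the hand-in returned no verdict.

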